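Home the length stop and zero its readout with the pin tool

TASK

Turn the hand crank of the length stop clockwise (seen from above), over a full turn, until the carriage is fully home against its end block. Then take the pin tool from its stand, press the readout's small recessed zero button all the way down with its tip, and hang the pin tool back in its stand as it was, leaving the carriage home. Do not press the button before the carriage is home, and leave the other things on the bench where they are.

Things in the scene. Friction and masses are not known exactly. Their poses are not given: they have to be found in the camera images.
- machine: The length stop, fixed to the bench: grey base plate 110 x 370 x 12 mm, long side along its own y; grey gearbox (100 x 90 mm, top 68 mm above the bench) at the +y end with a crank on top; dark steel end block (100 x 20 mm, top 56 mm) at the -y end; two rods with the carriage between them. Origin: centre of the underside, z up.
- carriage: Aluminium carriage 94 (x) x 60 (y) mm with a black readout box on top (80 x 56 mm, top 71 mm above the bench). At its x = -20 mm: two raised keys at y = -18 and 18 mm, 3 mm high, and between them the recessed button. Slides along the machine's y, 40 mm per crank turn; home: its -y side against the end block. Origin: centre of its underside, 22 mm above the bench; axes as the machine's.
- well_mouth (a point): Centre of the mouth of the round well of the zero button, level with the readout's top (71 mm above the bench). The well is 13 mm wide; the button's top lies 5 mm below the mouth.
- button_top (a point): Centre of the top of the zero button, a grey disc 11 mm wide, at the bottom of its well; it moves with the button and the carriage.
- zero_button (a joint): How far the button is pressed, m: 0 released, 0.004 all the way down (about 5 N).
- crank (a joint): Crank angle, rad: 0 when the carriage is fully home (hard stop); it grows counter-clockwise seen from above, as the carriage moves away from home. At 0 the crank arm points along the machine's +x. It starts at more than one turn. It takes about 2 to 3 N at the knob and stays where it is left.
- crank_axis (a point): Point on the crank's vertical axis, on top of the gearbox, 74 mm above the bench.
- crank_knob (a point): Middle of the crank's upright round black knob, 55 mm from the axis: 22 mm wide, 45 mm tall, from 88 to 133 mm above the bench; this point is 110 mm above the bench. The knob turns freely on its pin.
- pin: The pin tool, hanging upright in its stand: thin steel shank 7 mm wide and 58 mm long with a flat tip, then a steel collar 26 mm wide and 4 mm thick, then a round wooden handle 16 mm wide and 52 mm tall; 114 mm in all. Origin: centre of the tip, z up along the tool.
- stand: Small dark steel stand, fixed to the bench, 64 x 80 mm, 75 mm tall, with a hole 16 mm wide in the middle of its 10 mm top plate; the tool's shank hangs through it and its collar rests on the plate. Origin: centre of the underside, z up.
- stand_hole (a point): Centre of the stand's hole at the upper face of the top plate, 75 mm above the bench. When the tool hangs in it its tip is 58 mm below this point.
- tin: Bystander: upright closed tin with a pale lid, 72 mm wide, 85 mm tall; origin at the centre of the underside.
- spray_can: Bystander: upright slim can, 52 mm wide, 168 mm tall; origin at the centre of the underside.
- jar: Bystander: upright jar, 60 mm wide, 60 mm tall; origin at the centre of the underside.
- wrench: Bystander: open-ended wrench lying flat on the bench, along its x.
- carton: Bystander: cardboard box 70 x 100 x 50 mm; origin at the centre of the underside.
- collar: Bystander: steel shaft collar lying flat, 44 mm wide, 14 mm tall; origin at the centre of the underside.
Mind the look-alikes: they are no part of the job. Leave any black or green look-alike of the pin alone.

How it is judged:
On the way, in this order (a step that is already met when the one before it is completed fails the run):
1. the carriage is cranked fully home (crank within 0.2 rad of its stop) (value of joint crank below 0.2 rad), for 0.2 s.
2. with the carriage home, the pin tool presses the zero button at least 3 mm of its 4 mm (value of joint crank below 0.2 rad and value of joint zero_button above 0.003 m and contact force between pin and carriage above 0.5 N), for 0.05 s.
At the end, for the whole second after the job is handed in: The carriage is home (crank within 0.2 rad of its stop), the zero button is released, and the pin tool hangs at rest, upright within 0.12 rad, in the stand's hole with its collar down on the plate (within 3 mm) (value of joint crank below 0.2 rad and value of joint zero_button below 0.001 m and horizontal distance between pin and stand_hole below 0.008 m and angle between pin's own z axis and vertical below 0.12 rad and z of pin in the frame of stand between 0.0145 and 0.02 m and linear speed of pin below 0.02 m/s); the robot touches nothing.
It fails at once if the zero button is pressed before the carriage is home (value of joint zero_button above 0.002 m and not (value of joint crank below 0.2 rad)).
It fails at once if a bystander (tin, spray can, jar, wrench, carton, collar) is moved more than 30 mm (distance of any of tin, spray_can, jar, wrench, carton, collar from where it was at the start of the episode above 0.03 m).
It also fails if it takes over 72 s, if anything falls off the work surface, if the arm or the gripper's body presses on something with over 40 N, if the wrist force passes 120 N, or if a joint passes its speed limit or range.

ROBOT

A 6-joint arm with a two-finger parallel gripper is mounted at the origin on the work surface. World frame = base frame: x ahead of the robot, y to its left, z up, the work surface at z = 0. Lengths are in m, angles in rad, forces in N, time in s.
With the tool pointing down it reaches from about 0.35 to 0.775 m from the base axis. Payload 5.5 kg.
Tool frame: the origin (TCP) lies between the finger pads; the fingertips stand 19 mm ahead of it and the grasp point (between the pads) is the TCP; z points along the fingers, y is the line along which they close (so a half turn about z gives the same grasp; the last joint's range is limited). The gripper opens to 85 mm and grips with 20 to 120 N. Pads are 22 mm wide; open, the fingers measure 114 mm over their backs; the gripper's body (76 mm by 85 mm) begins 54 mm behind the grasp point. The pads swing forward as they close: fully open they stand 13 mm farther back than shut.
Start: joints at [1.012, 0.313, 0.046, 1.304, 0, 1.431], TCP at [0.234, 0.525, 0.223] pointing down, gripper open.
Joint ranges: [-2.76, 2.76], [-0.86, 1.69], [-1.03, 1.26], [-2.2, 2.34], [-1.47, 1.5], [-3.14, 3.14]. Speed limits (rad/s): [2.57, 2.57, 3.14, 3.14, 3.14, 3.14].

INTERFACE

Orientations are given as a unit quaternion [w, x, y, z].
In Python, from workcell import env gives the robot as it stands.
- The arm moves only by the shell command python3 -m pendant 'ROWS' [FORCE]. ROWS is JSON, a list of rows, each an object with "travel": the shift along the tool's x, y, z scaled (see below), a list of three; "rot": the turn, a rotation vector about the tool's x, y, z scaled (see below), a list of three; "fingers": the opening, from -1 (shut) to 1 (fully open). In form: [{"travel": [dx, dy, dz], "rot": [wx, wy, wz], "fingers": fingers}, ...]. A call has 1 to 10 rows; each row is the pose to reach, as a shift and turn from the pose commanded when the call began, along the tool's axes at that moment; what a row does not reach only later rows make up. The controller multiplies each number of a shift by 0.12 m and each number of a turn by 60 degrees. A row lasts 1/10 s, in which the tool goes at most 50 mm and 8.59 degrees, less where a joint would pass 70% of its speed; a pose out of reach is approached as far as the arm can. A call with a number of a shift or a turn outside -1 to 1 is refused whole. A call with a gripper value outside its range is refused whole. The fingers move at their own pace and stop on an object; FORCE is the grip in N (left out, the last holds). Time passes only in rows, so rows that repeat a pose let the fingers close. It gives the time, the measured TCP pose, the force, the opening and the grip force at its end, in the units of the state.
- env.get_state(): the state, without advancing time (a new reading comes with each control period).
- env.read_camera(name): name is "side" or "top" or "wrist"; returns (picture, depth): 480x640x3 uint8, blue, green, red; 480x640 float32, m along the optical axis (not along the pixel's ray), 0 where there is no reading.
- env.camera_model(name): a dict with "fovy" (degrees; the focal length in pixels is half the picture's height over the tangent of half this angle, whatever the lens; pixels are square), "cx", "cy" (the principal point, pixels), "k1" (the pictures are not rectified: a ray, as slopes to the right and down, at radius r is drawn at 1 + k1 r^2 times it, then the intrinsics apply), "rvec" (rotation vector, rad) and "tvec" (3), from world to camera coordinates, as OpenCV has them; the wrist camera has in their place "T_tool_cam" (4x4, takes a point from camera to tool coordinates, whose origin is the TCP and whose axes are the flange's). Camera axes: x right, y down, z forward; pixel columns grow to the right and rows downward; lengths in m; the calibration is good to about 2 mm. A picture is of the moment at which its call begins: read the wrist's pose just before it. camera_model takes no time and is no camera call.
- env.hand_in(): hands the job in; it is judged then, once.
Trained networks look in the newest picture that a camera, given by its name, has taken for a name from the list of things; names that differ only in an ending like _2 or _b are one class to them, and where a whole thing is asked for, a point or a joint stands for the part that bears it (a point fixed in the world has none). Each returns a list of dicts, best first, with "conf" (0 to 1); they miss things now and then, are a little off and sometimes report something else, mostly with a low value. They report only what shows in the picture. A call takes as long as a camera call. They do not tell look-alikes from the thing itself.
- env.outline_of(camera, target): "mask" (480x640 bool, what is visible of it) and "xy" ([column, row] in pixels, amid what is visible of it).
The state is a dict: "clock": time; "joint_pos": joint angles; "qvel": joint speeds; "tau": joint torques, N m; "tcp_pos": TCP position; "orientation": TCP orientation; "wrist_force": force on the tool from outside, world axes, zero at the start; "ft_torque": the same for the moment, N m; "finger_gap": finger opening in m; "grip_force": force on a finger pad.
Only numpy, scipy, OpenCV 4.12 (cv2) and the standard library are available. Lean on these libraries where they do the work, as an engineer would, in place of code of your own. Each camera call takes 0.05 s, during which the arm holds its last target. There are 200 camera calls.

## Working session

There is one attempt and no reset: what is moved stays moved. The work goes in short steps, Python scripts to look and compute and a shell command to move; the robot and the scene stay as the last step left them, time stands still between calls to the robot, and variables do not carry over. Pictures are saved under pics/ and viewed, at most 10 in all, crops included, and the job is handed in when it is done.

```bash
mkdir -p pics; ls
cat > h.py <<'E'
import numpy as np, cv2
from scipy.spatial.transform import Rotation as R
from workcell import env
def cam(name,st=None):
    m=env.camera_model(name); f=240/np.tan(np.radians(m["fovy"])/2)
    if name=="wrist":
        st=st or env.get_state(); T=np.eye(4); T[:3,:3]=R.from_quat(np.roll(st["orientation"],-1)).as_matrix(); T[:3,3]=st["tcp_pos"]
        T=T@np.array(m["T_tool_cam"])
    else:
        T=np.eye(4); T[:3,:3]=cv2.Rodrigues(np.array(m["rvec"],float))[0]; T[:3,3]=np.ravel(m["tvec"]); T=np.linalg.inv(T)
    return m,f,T
def rays(name,uv,st=None):
    m,f,T=cam(name,st); uv=np.atleast_2d(np.asarray(uv,float))
    d=(uv-[m["cx"],m["cy"]])/f; s=d.copy()
    for _ in range(20): s=d/(1+m["k1"]*(s**2).sum(1,keepdims=True))
    return T[:3,3],np.c_[s,np.ones(len(s))]@T[:3,:3].T
def at_z(name,uv,z,st=None):
    o,d=rays(name,uv,st); return o+d*((z-o[2])/d[:,2:3])
def at_d(name,uv,dep,st=None):
    o,d=rays(name,uv,st); return o+d*np.ravel(dep)[:,None]
def proj(name,P,st=None):
    m,f,T=cam(name,st); p=(np.atleast_2d(P)-T[:3,3])@T[:3,:3]; s=p[:,:2]/p[:,2:]
    s=s*(1+m["k1"]*(s**2).sum(1,keepdims=True)); return s*f+[m["cx"],m["cy"]]
def maskpts(name,mask,dep,st=None):
    v,u=np.nonzero(mask&(dep>0)); return at_d(name,np.c_[u,v],dep[v,u],st)
E
python3 - <<'E'
from h import *
for n in ("top","side"):
    im,d=env.read_camera(n); cv2.imwrite(f"pics/{n}0.png",im); np.save(f"{n}0.npy",d)
    for t in ("machine","carriage","crank_knob","pin","stand","tin","spray_can","jar","wrench","carton","collar","button_top"):
        for r in env.outline_of(n,t)[:4]:
            if r["conf"]<.3: continue
            P=maskpts(n,r["mask"],d); 
            if len(P)<3: print(n,t,r["conf"],r["xy"]);continue
            print(n,t,round(r["conf"],2),np.round(r["xy"]),len(P),"med",np.round(np.median(P,0),3),"z98",np.round(np.percentile(P[:,2],98),3))
E
```

```text
pics
top machine 0.96 [313. 226.] 6216 med [0.583 0.014 0.037] z98 0.088
top carriage 0.76 [350. 220.] 922 med [ 0.593 -0.078  0.069] z98 0.075
top crank_knob 0.7 [432. 296.] 848 med [ 0.399 -0.283  0.073] z98 0.08
top crank_knob 0.63 [250. 213.] 337 med [0.606 0.172 0.086] z98 0.136
top pin 0.6 [473. 308.] 131 med [ 0.38  -0.382  0.068] z98 0.117
top pin 0.55 [437. 300.] 108 med [ 0.398 -0.29   0.094] z98 0.134
top stand 0.66 [431. 298.] 800 med [ 0.398 -0.282  0.073] z98 0.08
top tin 0.91 [192. 283.] 804 med [0.417 0.312 0.082] z98 0.089
top tin 0.66 [432. 299.] 867 med [ 0.398 -0.282  0.073] z98 0.08
top spray_can 0.67 [471. 221.] 658 med [ 0.609 -0.369  0.121] z98 0.17
top jar 0.87 [218. 194.] 478 med [0.657 0.26  0.057] z98 0.064
top jar 0.74 [193. 282.] 764 med [0.417 0.312 0.083] z98 0.089
top jar 0.37 [172. 213.] 1277 med [0.604 0.381 0.048] z98 0.053
top wrench 0.82 [324. 309.] 498 med [ 0.38  -0.025  0.006] z98 0.012
top carton 0.8 [172. 214.] 1245 med [0.604 0.381 0.048] z98 0.054
top collar 0.71 [258. 299.] 94 med [0.388 0.149 0.012] z98 0.018
top button_top 0.5 [313. 226
[... 587 characters left out ...]
1] z98 0.077
side stand 0.59 [274. 375.] 2019 med [ 0.406 -0.31   0.059] z98 0.076
side tin 0.83 [261. 202.] 1079 med [0.424 0.294 0.054] z98 0.085
side tin 0.3 [362. 210.] 472 med [0.669 0.243 0.038] z98 0.06
side spray_can 0.98 [412. 385.] 2494 med [ 0.615 -0.398  0.093] z98 0.167
side jar 0.62 [361. 209.] 487 med [0.67  0.243 0.038] z98 0.06
side wrench 0.66 [255. 296.] 714 med [ 0.386 -0.027  0.004] z98 0.008
side carton 0.87 [334. 191.] 902 med [0.609 0.345 0.044] z98 0.051
side collar 0.58 [261. 252.] 258 med [0.399 0.137 0.008] z98 0.014
side button_top 0.66 [410. 385.] 2521 med [ 0.614 -0.398  0.093] z98 0.167
side button_top 0.38 [273. 378.] 2016 med [ 0.406 -0.31   0.059] z98 0.076
```

View pics/top0.png

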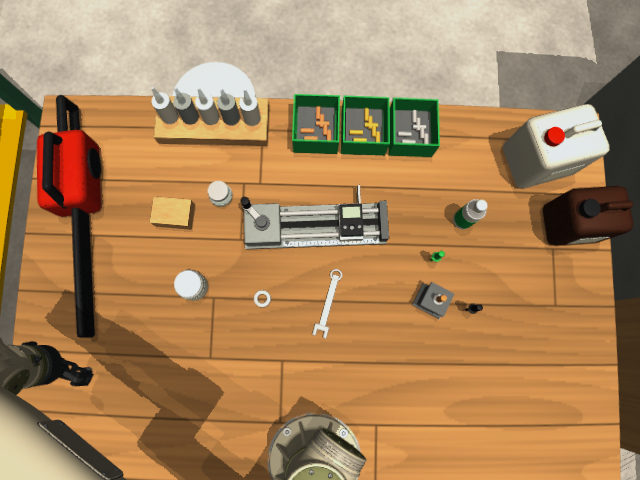

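View pics/side0.png

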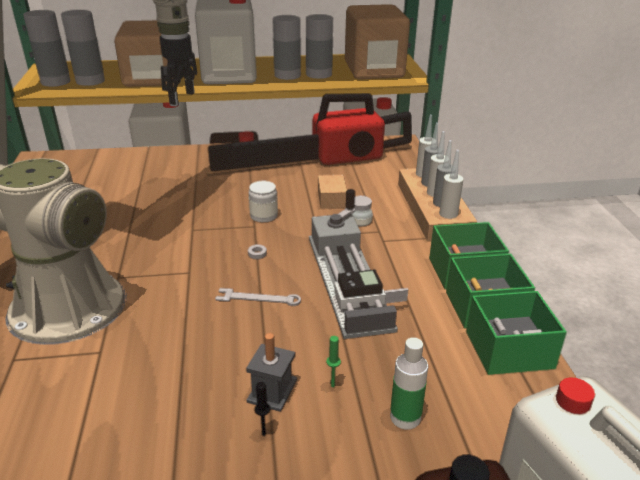

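The top view shows the machine with its gearbox at (261,223), the knob at (246,203), the end block at (384,220) and the carriage at (350,220). In the stand at (437,298) is the wooden-handled pin. The black look-alike is at (474,308) and the green one at (437,256). The wrench, collar, tin, jar, carton and spray can are all clear of the machine. The side view agrees.

```bash
cat >> h.py <<'E'
def Rt(st): return R.from_quat(np.roll(st["orientation"],-1)).as_matrix()
def rel(p,st=None):
    st=st or env.get_state(); return np.round(Rt(st).T@(np.array(p)-st["tcp_pos"])/0.12,3)
E
python3 - <<'E'
from h import *
st=env.get_state(); print(st); print(Rt(st).round(3)); print(np.round(env.camera_model("wrist")["T_tool_cam"],3),env.camera_model("wrist")["fovy"])
d=np.load("top0.npy")
v,u=np.mgrid[160:270,225:410]; P=at_d("top",np.c_[u.ravel(),v.ravel()],d[v,u].ravel())
g=P[(abs(P[:,2]-.068)<.006)&(P[:,1]>.08)&(P[:,1]<.2)]
print("gear",cv2.minAreaRect(g[:,:2].astype(np.float32)*1000),len(g))
b=P[(P[:,2]>.005)&(P[:,0]>.5)&(P[:,0]<.66)]
print("machine",cv2.minAreaRect(b[:,:2].astype(np.float32)*1000))
k=P[P[:,2]>.12]; print("knob",k.mean(0),len(k))
for p in ([.55,.05,.30],[.45,.30,.30]): print(rel(p,st))
E
```

```text
{'clock': 1.3, 'joint_pos': array([ 1.01237493e+00,  3.13224014e-01,  4.61047598e-02,  1.30357284e+00,
       -2.05036037e-05,  1.43121094e+00]), 'qvel': array([ 0.0010427 , -0.00089851,  0.00015166, -0.00153921, -0.00127362,
        0.000436  ]), 'tau': array([-2.45316123e-04, -4.80476010e+01,  2.98805845e+01,  6.87965876e-04,
       -2.44866251e-04,  2.58504377e-05]), 'tcp_pos': array([0.23388726, 0.52534255, 0.22341146]), 'orientation': array([2.74547061e-05, 2.07890659e-01, 9.78152070e-01, 4.54664386e-05]), 'wrist_force': array([-0.04367075, -0.1503946 ,  0.2805662 ]), 'ft_torque': array([-0.02381702, -0.05526297, -0.02417384]), 'grip_force': 0.0, 'finger_gap': 0.08566336524931616}
[[-0.914  0.407  0.   ]
 [ 0.407  0.914  0.   ]
 [-0.     0.    -1.   ]]
[[-0.    -0.954 -0.298  0.077]
 [ 1.    -0.001  0.001  0.   ]
 [-0.001 -0.298  0.954 -0.15 ]
 [ 0.     0.     0.     1.   ]] 66.06869380556783
gear ((580.0755004882812, 147.14471435546875), (101.32538604736328, 88.72566986083984), 2.9476864337921143) 1086
machine ((580.1246948242188, 7.715545654296875), (488.3351745605469, 159.4086151123047), 89.83296203613281)
knob [0.45696735 0.1010748  0.77204909] 146
[-4.018 -2.547 -0.638]
[-2.409 -0.983 -0.638]
```

```bash
python3 -m pendant '[{"travel":[-0.3,-0.2,0],"rot":[0,0,-0.11],"fingers":1},{"travel":[-0.6,-0.4,0],"rot":[0,0,-0.22],"fingers":1},{"travel":[-0.9,-0.56,-0.05],"rot":[0,0,-0.34],"fingers":1},{"travel":[-0.925,-0.56,-0.05],"rot":[0,0,-0.45],"fingers":1},{"travel":[-0.925,-0.56,-0.05],"rot":[0,0,-0.45],"fingers":1}]' 25
for i in 1 2 3; do python3 -m pendant '[{"travel":[-0.2,-0.35,0],"rot":[0,0,0],"fingers":1},{"travel":[-0.4,-0.65,0],"rot":[0,0,0],"fingers":1},{"travel":[-0.57,-0.92,-0.05],"rot":[0,0,0],"fingers":1},{"travel":[-0.57,-0.92,-0.05],"rot":[0,0,0],"fingers":1}]'; done
python3 - <<'E'
from h import *
st=env.get_state(); im,d=env.read_camera("wrist"); cv2.imwrite("pics/w1.png",im); np.save("w1.npy",d)
print(st["tcp_pos"],Rt(st).round(3).tolist(),st["wrist_force"])
for t in ("crank_knob","carriage","machine","button_top"):
    for r in env.outline_of("wrist",t)[:3]:
        P=maskpts("wrist",r["mask"],d,st); print(t,r["conf"],r["xy"],len(P),np.median(P,0).round(3) if len(P) else 0,cv2.minAreaRect(P[:,:2].astype(np.float32)*1000) if len(P) else 0)
v,u=np.mgrid[0:480,0:640]; P=at_d("wrist",np.c_[u.ravel(),v.ravel()],d.ravel(),st); z=P[:,2]
k=P[(z>.122)&(z<.14)&(abs(P[:,0]-.58)<.1)&(abs(P[:,1]-.15)<.1)]; print("knob",np.median(k,0),cv2.minAreaRect(k[:,:2].astype(np.float32)*1000),len(k))
g=P[(abs(z-.068)<.003)&(P[:,1]>.08)&(P[:,1]<.22)&(abs(P[:,0]-.58)<.08)]; print("gear",np.median(g[:,2]),cv2.minAreaRect(g[:,:2].astype(np.float32)*1000),len(g))
E
```

```text
clock: 1.8
tcp_pos: [0.309, 0.418, 0.2298]
orientation: [0.0, -0.025, 1.0, 0.0]
wrist_force: [-0.2, -1.4, 0.9]
finger_gap: 0.0849
grip_force: 0.0
clock: 2.2
tcp_pos: [0.3841, 0.3102, 0.2359]
orientation: [0.001, -0.023, 1.0, -0.0]
wrist_force: [0.5, -0.1, 0.4]
finger_gap: 0.0856
grip_force: 0.0
clock: 2.6
tcp_pos: [0.4585, 0.2039, 0.2417]
orientation: [0.001, -0.023, 1.0, -0.0]
wrist_force: [-0.3, 0.5, -0.0]
finger_gap: 0.0855
grip_force: 0.0
clock: 3.0
tcp_pos: [0.5326, 0.0975, 0.2473]
orientation: [0.001, -0.024, 1.0, -0.0]
wrist_force: [0.0, 1.0, -0.5]
finger_gap: 0.0853
grip_force: 0.0
[0.53260704 0.0974772  0.24726034] [[-0.999, -0.048, 0.002], [-0.048, 0.999, -0.0], [-0.001, -0.0, -1.0]] [ 0.0133786   0.95474264 -0.49176615]
crank_knob 0.57 [400.1, 303.6] 2438 [0.608 0.174 0.088] ((628.7088623046875, 183.42645263671875), (208.0663299560547, 36.893524169921875), 33.86430358886719)
carriage 0.71 [146.0, 266.0] 7788 [ 0.593 -0.071  0.07 ] ((636.915771484375, -90.84333801269531), (169.6499481201172, 97.17906188964844), 3.71101713180542)
carriage 0.58 [399.8, 301.1] 2334 [0.608 0.174 0.088] ((622.732177734375, 183.27801513671875), (131.43624877929688, 30.10169219970703), 41.549781799316406)
machine 0.58 [240.0, 254.3] 39746 [0.583 0.012 0.043] ((637.1424560546875, 10.194046020507812), (200.0745849609375, 444.0086364746094), 3.850358247756958)
button_top 0.56 [133.7, 254.5] 81 [ 0.579 -0.078  0.066] ((578.302978515625, -77.36884307861328), (10.0863037109375, 12.451229095458984), 38.693511962890625)
knob [0.61969056 0.1832777  0.13244538] ((622.2555541992188, 184.159912109375), (15.105663299560547, 21.140949249267578), 85.37751770019531) 443
gear 0.06802862905809931 ((583.195556640625, 149.6435546875), (100.01680755615234, 89.46072387695312), 3.809370994567871) 6910
```

View pics/w1.png

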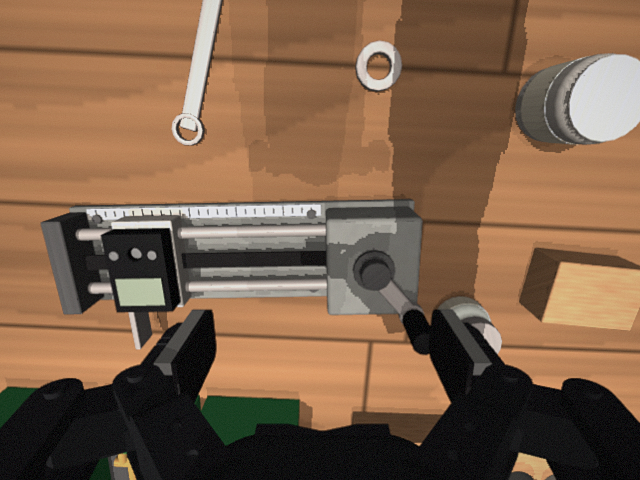

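The wrist view shows the hub at (376,270), the knob at (425,335), the readout at (140,270) with the well between its keys at about (137,254), and the end block at (65,265). A quick refinement of hub, arm direction and machine yaw follows.

Run:
```python
from h import *
st=env.get_state(); d=np.load("w1.npy"); im=cv2.imread("pics/w1.png")
v,u=np.mgrid[0:480,0:640]; P=at_d("wrist",np.c_[u.ravel(),v.ravel()],d.ravel(),st); z=P[:,2]
near=(np.hypot(P[:,0]-.583,P[:,1]-.1495)<.085)
zz=z[near]; h,e=np.histogram(zz,np.arange(.06,.14,.003)); print(list(zip(e.round(3),h)))
a=P[near&(z>.074)&(z<.12)&(np.hypot(P[:,0]-.583,P[:,1]-.1495)>.018)&(np.hypot(P[:,0]-.583,P[:,1]-.1495)<.042)]
print("arm",a.mean(0),len(a)); l=cv2.fitLine(a[:,:2].astype(np.float32),cv2.DIST_L2,0,.01,.01).ravel(); print(l,np.degrees(np.arctan2(l[1],l[0])))
k=P[near&(z>.1295)]; print("top",k.mean(0),k.min(0),k.max(0),len(k))
hub=P[near&(z>.074)&(np.hypot(P[:,0]-.583,P[:,1]-.1495)<.016)]; print("hub",np.median(hub,0),hub.min(0),hub.max(0))
print("image hub at z=.088",at_z("wrist",[[376,268]],.088,st),"knob circle of top px", proj("wrist",[[.623,.186,.133]],st))
# end block top (z .056) and readout top
b=P[(abs(z-.056)<.003)&(P[:,1]<-.1)&(P[:,1]>-.25)&(abs(P[:,0]-.6)<.09)]; print("endblock",cv2.minAreaRect(b[:,:2].astype(np.float32)*1000),len(b))
c=P[(abs(z-.071)<.002)&(P[:,1]<0)&(P[:,1]>-.17)&(abs(P[:,0]-.6)<.05)]; print("readout",cv2.minAreaRect(c[:,:2].astype(np.float32)*1000),len(c))
```

```text
[(np.float64(0.06), np.int64(69)), (np.float64(0.063), np.int64(297)), (np.float64(0.066), np.int64(6275)), (np.float64(0.069), np.int64(504)), (np.float64(0.072), np.int64(479)), (np.float64(0.075), np.int64(55)), (np.float64(0.078), np.int64(52)), (np.float64(0.081), np.int64(143)), (np.float64(0.084), np.int64(645)), (np.float64(0.087), np.int64(585)), (np.float64(0.09), np.int64(28)), (np.float64(0.093), np.int64(40)), (np.float64(0.096), np.int64(41)), (np.float64(0.099), np.int64(36)), (np.float64(0.102), np.int64(47)), (np.float64(0.105), np.int64(42)), (np.float64(0.108), np.int64(43)), (np.float64(0.111), np.int64(46)), (np.float64(0.114), np.int64(48)), (np.float64(0.117), np.int64(42)), (np.float64(0.12), np.int64(42)), (np.float64(0.123), np.int64(46)), (np.float64(0.126), np.int64(45)), (np.float64(0.129), np.int64(83)), (np.float64(0.132), np.int64(252)), (np.float64(0.135), np.int64(0))]
arm [0.58950551 0.16922605 0.08222682] 630
[0.8842874  0.46694303 0.5895055  0.16922605] 27.836042
top [0.51874138 0.14015647 0.32389266] [0.50732428 0.0922781  0.12950826] [0.6289772  0.1948006  0.35174628] 29803
hub [0.57956205 0.14997613 0.08768802] [0.56724222 0.13421318 0.07400573] [0.59751776 0.16538975 0.08986865]
image hub at z=.088 [[0.57040405 0.15202804 0.088     ]] knob circle of top px [[418.3177721  349.05431237]]
endblock ((599.534423828125, -132.6675567626953), (98.69659423828125, 69.28754425048828), 3.4907639026641846) 1917
readout ((595.8199462890625, -72.0262680053711), (81.04292297363281, 58.0570068359375), 4.143670082092285) 4345
```

Run:
```python
from h import *
st=env.get_state(); d=np.load("w1.npy"); im=cv2.imread("pics/w1.png")
c=cv2.resize(im[195:375,320:500],None,fx=3.3,fy=3.3,interpolation=cv2.INTER_CUBIC)
c=cv2.convertScaleAbs(c,alpha=1.8,beta=25)
def ring(x,y,z,r,col):
    t=np.linspace(0,2*np.pi,60); q=proj("wrist",np.c_[x+r*np.cos(t),y+r*np.sin(t),0*t+z],st)
    cv2.polylines(c,[((q-[320,195])*3.3).astype(np.int32)],True,col,1)
ring(.583,.1495,.088,.015,(0,255,0)); ring(.583,.1495,.074,.018,(255,0,0)); ring(.623,.186,.133,.011,(0,0,255)); ring(.623,.186,.088,.011,(0,255,255))
cv2.imwrite("pics/c1.png",c)
```

```text
(no output)
```

View pics/c1.png

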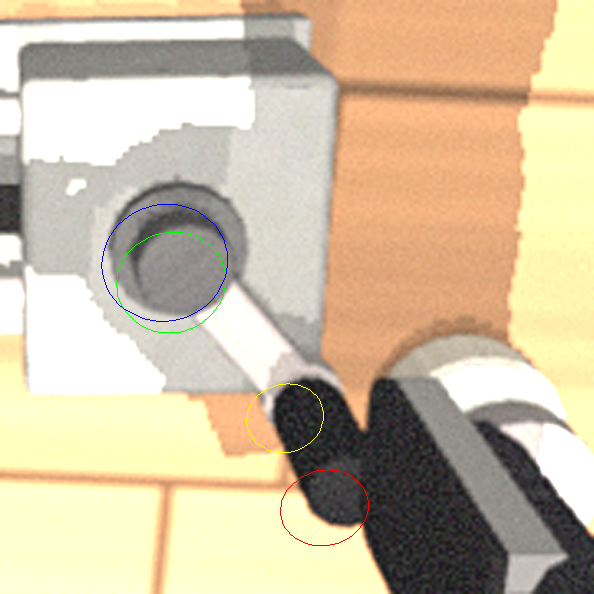

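Run:
```python
from h import *
st=env.get_state(); print(st["clock"],st["tcp_pos"],Rt(st).round(4).tolist())
im,d=env.read_camera("wrist"); np.save("w2.npy",d); cv2.imwrite("pics/w2.png",im)
im1=cv2.imread("pics/w1.png"); print("shift",cv2.phaseCorrelate(np.float32(im1[:300].mean(2)),np.float32(im[:300].mean(2))))
v,u=np.mgrid[0:480,0:640]; uv=np.c_[u.ravel(),v.ravel()]; P=at_d("wrist",uv,d.ravel(),st); z=P[:,2]
m=(abs(z-.068)<.003)&(P[:,1]>.08)&(P[:,1]<.22)&(abs(P[:,0]-.58)<.08)
r=cv2.minAreaRect(P[m,:2].astype(np.float32)*1000); print(r, cv2.boundingRect(uv[m].astype(np.int32)))
print(proj("wrist",[[r[0][0]/1e3,r[0][1]/1e3,.068]],st), np.abs(proj("wrist",P[m][:5],st)-uv[m][:5]).max())
g=cv2.cvtColor(im[235:310,340:420],cv2.COLOR_BGR2GRAY); 
print(env.camera_model("wrist")["k1"])
```

```text
3.25 [0.52925632 0.10053931 0.24721781] [[-0.9985, -0.0541, -0.0008], [-0.0541, 0.9985, 0.0005], [0.0007, 0.0005, -1.0]]
shift ((-2.9606745552814573, 3.248195540256006), 0.6584795487721761)
((583.03173828125, 149.5867462158203), (100.07080078125, 89.6654281616211), 3.920443534851074) (323, 221, 96, 98)
[[369.26284092 272.60695686]] 5.684341886080802e-14
-0.010546590139266836
```

Run:
```python
from h import *
st=env.get_state(); im=cv2.imread("pics/w2.png"); d=np.load("w2.npy")
v,u=np.mgrid[0:480,0:640]; P=at_d("wrist",np.c_[u.ravel(),v.ravel()],d.ravel(),st).reshape(480,640,3)
for v0 in range(262,300,4): print(v0,[tuple((P[v0,c]*1000).round().astype(int)) for c in range(346,406,6)])
c=cv2.resize(im[195:375,320:500],None,fx=3.3,fy=3.3,interpolation=cv2.INTER_CUBIC)
c=cv2.convertScaleAbs(c,alpha=1.8,beta=25)
def ring(x,y,z,r,col):
    t=np.linspace(0,2*np.pi,60); q=proj("wrist",np.c_[x+r*np.cos(t),y+r*np.sin(t),0*t+z],st)
    cv2.polylines(c,[((q-[320,195])*3.3).astype(np.int32)],True,col,1)
ring(.583,.1495,.088,.013,(0,255,0)); ring(.583,.1495,.074,.018,(255,0,0)); ring(.623,.186,.133,.011,(0,0,255)); ring(.623,.186,.088,.011,(0,255,255))
cv2.imwrite("pics/c2.png",c)
```

```text
262 [(np.int64(573), np.int64(126), np.int64(69)), (np.int64(574), np.int64(132), np.int64(67)), (np.int64(571), np.int64(137), np.int64(74)), (np.int64(570), np.int64(143), np.int64(74)), (np.int64(570), np.int64(148), np.int64(75)), (np.int64(570), np.int64(154), np.int64(75)), (np.int64(569), np.int64(159), np.int64(75)), (np.int64(572), np.int64(166), np.int64(68)), (np.int64(571), np.int64(172), np.int64(69)), (np.int64(571), np.int64(178), np.int64(68))]
266 [(np.int64(577), np.int64(127), np.int64(68)), (np.int64(576), np.int64(132), np.int64(72)), (np.int64(575), np.int64(137), np.int64(74)), (np.int64(572), np.int64(142), np.int64(80)), (np.int64(571), np.int64(147), np.int64(83)), (np.int64(570), np.int64(152), np.int64(85)), (np.int64(573), np.int64(160), np.int64(75)), (np.int64(573), np.int64(166), np.int64(74)), (np.int64(575), np.int64(172), np.int64(69)), (np.int64(575), np.int64(178), np.int64(68))]
270 [(np.int64(582), np.int64(127), np.int64(68)), (np.int64(579), np.int64(132), np.int64(73)), (np.int64(577), np.int64(137), np.int64(78)), (np.int64(573), np.int64(14
[... 2849 characters left out ...]
89)), (np.int64(597), np.int64(155), np.int64(85)), (np.int64(597), np.int64(161), np.int64(85)), (np.int64(597), np.int64(166), np.int64(85)), (np.int64(597), np.int64(172), np.int64(85)), (np.int64(603), np.int64(181), np.int64(69))]
298 [(np.int64(610), np.int64(129), np.int64(70)), (np.int64(611), np.int64(135), np.int64(68)), (np.int64(610), np.int64(141), np.int64(68)), (np.int64(610), np.int64(147), np.int64(68)), (np.int64(610), np.int64(153), np.int64(68)), (np.int64(609), np.int64(158), np.int64(69)), (np.int64(601), np.int64(161), np.int64(86)), (np.int64(601), np.int64(167), np.int64(85)), (np.int64(601), np.int64(172), np.int64(85)), (np.int64(602), np.int64(179), np.int64(81))]
```

View pics/c2.png

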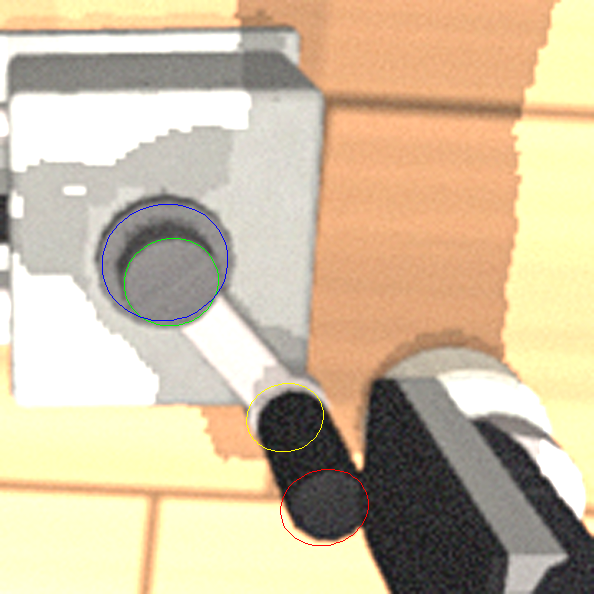

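The overlay fits: axis at (0.583, 0.149) and knob at (0.622, 0.187), giving r of about 54 mm and a crank angle of about 400 deg. Next I go above the knob and down.

```bash
python3 -m pendant '[{"travel":[-0.3,0.25,0.1],"rot":[0,0,0],"fingers":1},{"travel":[-0.6,0.5,0.3],"rot":[0,0,0],"fingers":1},{"travel":[-0.81,0.68,0.4],"rot":[0,0,0],"fingers":1},{"travel":[-0.81,0.68,0.4],"rot":[0,0,0],"fingers":0.3},{"travel":[-0.81,0.68,0.4],"rot":[0,0,0],"fingers":0.3},{"travel":[-0.81,0.68,0.4],"rot":[0,0,0],"fingers":0.3},{"travel":[-0.81,0.68,0.4],"rot":[0,0,0],"fingers":0.3}]' 25
python3 - <<'E'
from h import *
st=env.get_state(); print(st["tcp_pos"],rel([.6222,.187,.117]),st["finger_gap"],Rt(st).round(4).tolist())
E
```

```text
clock: 4.0
tcp_pos: [0.6226, 0.1851, 0.2009]
orientation: [0.001, -0.026, 1.0, 0.0]
wrist_force: [0.4, 0.3, -0.2]
finger_gap: 0.0551
grip_force: 0.0
[0.62259    0.18507103 0.20092673] [0.004 0.016 0.699] 0.05512421736083955 [[-0.9986, -0.052, 0.0017], [-0.052, 0.9986, 0.0002], [-0.0017, 0.0002, -1.0]]
```

```bash
python3 -m pendant '[{"travel":[0,0.01,0.3],"rot":[0,0,0],"fingers":0.3},{"travel":[0,0.016,0.5],"rot":[0,0,0],"fingers":0.3},{"travel":[0.004,0.016,0.69],"rot":[0,0,0],"fingers":0.3},{"travel":[0.004,0.016,0.69],"rot":[0,0,0],"fingers":0.3},{"travel":[0.004,0.016,0.69],"rot":[0,0,0],"fingers":-1},{"travel":[0.004,0.016,0.69],"rot":[0,0,0],"fingers":-1},{"travel":[0.004,0.016,0.69],"rot":[0,0,0],"fingers":-1},{"travel":[0.004,0.016,0.69],"rot":[0,0,0],"fingers":-1},{"travel":[0.004,0.016,0.69],"rot":[0,0,0],"fingers":-1}]' 25
```

```text
clock: 4.9
tcp_pos: [0.6237, 0.1871, 0.119]
orientation: [0.002, -0.026, 1.0, -0.0]
wrist_force: [-1.0, -1.5, 7.3]
finger_gap: 0.0201
grip_force: 24.5
```

```bash
cat > circ.py <<'E'
import sys; from h import *
th0,step,n=map(float,sys.argv[1:4]); r=float(sys.argv[4]) if len(sys.argv)>4 else .055
st=env.get_state(); M=Rt(st)
t=np.radians(th0-step*np.arange(0,int(n)+1)); p=r*np.c_[np.cos(t),np.sin(t),0*t]
print(np.round((p-p[0])@M/.12,3)[1:,:2].tolist())
E
python3 circ.py 44.1 10 10
```

```text
[[-0.047, -0.065], [-0.082, -0.136], [-0.104, -0.213], [-0.113, -0.292], [-0.108, -0.372], [-0.088, -0.45], [-0.056, -0.523], [-0.011, -0.589], [0.044, -0.647], [0.108, -0.694]]
```

```bash
python3 -m pendant '[{"travel":[-0.047,-0.065,0],"rot":[0,0,0],"fingers":-1},{"travel":[-0.082,-0.136,0],"rot":[0,0,0],"fingers":-1},{"travel":[-0.104,-0.213,0],"rot":[0,0,0],"fingers":-1},{"travel":[-0.113,-0.292,0],"rot":[0,0,0],"fingers":-1}]'; python3 -c "
from h import *
s=env.get_state();print(s['tcp_pos'],s['wrist_force'],s['finger_gap'],np.linalg.norm(s['tcp_pos'][:2]-[.583,.1492]))"; python3 circ.py 4.1 10 10
```

```text
clock: 5.3
tcp_pos: [0.6389, 0.1539, 0.119]
orientation: [0.002, -0.027, 1.0, 0.001]
wrist_force: [-1.6, 2.1, 6.8]
finger_gap: 0.0202
grip_force: 24.5
[0.63888723 0.1538965  0.11898176] [-1.60319272  2.1416957   6.80236811] 0.020184885426411947 0.05608421814018214
[[0.006, -0.08], [0.025, -0.157], [0.057, -0.23], [0.102, -0.297], [0.157, -0.354], [0.222, -0.401], [0.294, -0.436], [0.37, -0.458], [0.45, -0.467], [0.53, -0.461]]
```

```bash
python3 -m pendant '[{"travel":[0.006,-0.08,0],"rot":[0,0,0],"fingers":-1},{"travel":[0.025,-0.157,0],"rot":[0,0,0],"fingers":-1},{"travel":[0.057,-0.23,0],"rot":[0,0,0],"fingers":-1},{"travel":[0.102,-0.297,0],"rot":[0,0,0],"fingers":-1},{"travel":[0.157,-0.354,0],"rot":[0,0,0],"fingers":-1},{"travel":[0.222,-0.401,0],"rot":[0,0,0],"fingers":-1},{"travel":[0.294,-0.436,0],"rot":[0,0,0],"fingers":-1},{"travel":[0.37,-0.458,0],"rot":[0,0,0],"fingers":-1},{"travel":[0.45,-0.467,0],"rot":[0,0,0],"fingers":-1},{"travel":[0.53,-0.461,0],"rot":[0,0,0],"fingers":-1}]'; python3 -c "
from h import *
s=env.get_state();print(s['tcp_pos'],s['wrist_force'],s['finger_gap'],np.linalg.norm(s['tcp_pos'][:2]-[.583,.1492]))"; python3 circ.py -95.9 10 10
```

```text
clock: 6.3
tcp_pos: [0.5796, 0.0939, 0.119]
orientation: [0.003, -0.026, 1.0, -0.0]
wrist_force: [2.1, -0.4, 5.7]
finger_gap: 0.0202
grip_force: 24.5
[0.57961335 0.09389236 0.11902285] [ 2.11896141 -0.41067524  5.6675834 ] 0.020181407354203887 0.05541122662884294
[[0.078, 0.019], [0.151, 0.051], [0.217, 0.096], [0.275, 0.151], [0.322, 0.216], [0.357, 0.288], [0.379, 0.364], [0.388, 0.444], [0.382, 0.524], [0.363, 0.601]]
```

Forces stay within a few newtons, so I continue around.

```bash
python3 -m pendant '[{"travel":[0.078,0.019,0],"rot":[0,0,0],"fingers":-1},{"travel":[0.151,0.051,0],"rot":[0,0,0],"fingers":-1},{"travel":[0.217,0.096,0],"rot":[0,0,0],"fingers":-1},{"travel":[0.275,0.151,0],"rot":[0,0,0],"fingers":-1},{"travel":[0.322,0.216,0],"rot":[0,0,0],"fingers":-1},{"travel":[0.357,0.288,0],"rot":[0,0,0],"fingers":-1},{"travel":[0.379,0.364,0],"rot":[0,0,0],"fingers":-1},{"travel":[0.388,0.444,0],"rot":[0,0,0],"fingers":-1},{"travel":[0.382,0.524,0],"rot":[0,0,0],"fingers":-1},{"travel":[0.363,0.601,0],"rot":[0,0,0],"fingers":-1}]'; python3 -c "
from h import *
s=env.get_state();print(s['tcp_pos'],s['wrist_force'],s['finger_gap'],np.linalg.norm(s['tcp_pos'][:2]-[.583,.1492]))"; python3 circ.py 164.1 10 10
```

```text
clock: 7.3
tcp_pos: [0.5311, 0.1642, 0.119]
orientation: [0.002, -0.026, 1.0, -0.0]
wrist_force: [0.3, -1.7, 8.9]
finger_gap: 0.02
grip_force: 24.7
[0.53105727 0.16415451 0.11895067] [ 0.2750567  -1.69787114  8.91936959] 0.01996506629861537 0.05405261214511301
[[-0.032, 0.073], [-0.077, 0.139], [-0.132, 0.197], [-0.197, 0.244], [-0.269, 0.279], [-0.345, 0.301], [-0.425, 0.31], [-0.504, 0.304], [-0.582, 0.285], [-0.655, 0.253]]
```

```bash
python3 -m pendant '[{"travel":[-0.032,0.073,0],"rot":[0,0,0],"fingers":-1},{"travel":[-0.077,0.139,0],"rot":[0,0,0],"fingers":-1},{"travel":[-0.132,0.197,0],"rot":[0,0,0],"fingers":-1},{"travel":[-0.197,0.244,0],"rot":[0,0,0],"fingers":-1},{"travel":[-0.269,0.279,0],"rot":[0,0,0],"fingers":-1},{"travel":[-0.345,0.301,0],"rot":[0,0,0],"fingers":-1},{"travel":[-0.425,0.31,0],"rot":[0,0,0],"fingers":-1},{"travel":[-0.504,0.304,0],"rot":[0,0,0],"fingers":-1},{"travel":[-0.582,0.285,0],"rot":[0,0,0],"fingers":-1},{"travel":[-0.655,0.253,0],"rot":[0,0,0],"fingers":-1}]'; python3 -c "
from h import *
s=env.get_state();print(s['tcp_pos'],s['wrist_force'],s['finger_gap'],np.linalg.norm(s['tcp_pos'][:2]-[.583,.1492]))"; python3 circ.py 64.1 10 6; python3 circ.py 64.1 30 2
```

```text
clock: 8.3
tcp_pos: [0.6076, 0.1986, 0.1189]
orientation: [0.001, -0.026, 1.0, 0.0]
wrist_force: [-4.0, -0.8, 9.1]
finger_gap: 0.0198
grip_force: 24.8
[0.60758328 0.19864951 0.11894885] [-3.97672936 -0.82824253  9.09181282] 0.019756058009499804 0.05522311287845068
[[-0.066, -0.045], [-0.124, -0.1], [-0.171, -0.165], [-0.206, -0.236], [-0.228, -0.313], [-0.237, -0.393]]
[[-0.171, -0.165], [-0.237, -0.393]]
```

```bash
python3 -m pendant '[{"travel":[-0.066,-0.045,0],"rot":[0,0,0],"fingers":-1},{"travel":[-0.124,-0.1,0],"rot":[0,0,0],"fingers":-1},{"travel":[-0.171,-0.165,0],"rot":[0,0,0],"fingers":-1},{"travel":[-0.206,-0.236,0],"rot":[0,0,0],"fingers":-1},{"travel":[-0.228,-0.313,0],"rot":[0,0,0],"fingers":-1},{"travel":[-0.235,-0.355,0],"rot":[0,0,0],"fingers":-1},{"travel":[-0.237,-0.39,0],"rot":[0,0,0],"fingers":-1},{"travel":[-0.237,-0.4,0],"rot":[0,0,0],"fingers":-1},{"travel":[-0.237,-0.4,0],"rot":[0,0,0],"fingers":-1}]'; python3 -c "
from h import *
s=env.get_state();print(s['tcp_pos'],s['wrist_force'],s['finger_gap'],np.degrees(np.arctan2(*(s['tcp_pos'][:2]-[.583,.1492])[::-1])))"
```

```text
clock: 9.2
tcp_pos: [0.6389, 0.1526, 0.119]
orientation: [0.002, -0.026, 1.0, 0.001]
wrist_force: [-1.1, 0.9, 6.9]
finger_gap: 0.0196
grip_force: 24.6
[0.63890049 0.15256938 0.11899565] [-1.06132437  0.93201944  6.93877056] 0.01957341070217797 3.4493112282806906
```

```bash
python3 -m pendant '[{"travel":[0,-0.02,0],"rot":[0,0,0],"fingers":-1},{"travel":[0,-0.03,0],"rot":[0,0,0],"fingers":-1},{"travel":[0,-0.03,0],"rot":[0,0,0],"fingers":-1}]'; python3 -m pendant '[{"travel":[0,-0.015,0],"rot":[0,0,0],"fingers":-1},{"travel":[0.001,-0.03,0],"rot":[0,0,0],"fingers":-1},{"travel":[0.001,-0.03,0],"rot":[0,0,0],"fingers":-1}]'
```

```text
clock: 9.5
tcp_pos: [0.6389, 0.1519, 0.119]
orientation: [0.002, -0.027, 1.0, 0.003]
wrist_force: [-0.3, 8.8, 6.4]
finger_gap: 0.02
grip_force: 24.7
clock: 9.8
tcp_pos: [0.6389, 0.1514, 0.1191]
orientation: [0.002, -0.028, 1.0, 0.006]
wrist_force: [-0.4, 16.5, 5.9]
finger_gap: 0.0202
grip_force: 24.9
```

The stop is reached: force climbs to 16 N with no further motion. I relax, release and rise.

```bash
python3 -m pendant '[{"travel":[0,0.04,0],"rot":[0,0,0],"fingers":-1},{"travel":[0,0.05,0],"rot":[0,0,0],"fingers":0.3},{"travel":[0,0.05,0],"rot":[0,0,0],"fingers":0.3},{"travel":[0,0.05,0],"rot":[0,0,0],"fingers":0.3},{"travel":[0,0.05,0],"rot":[0,0,0],"fingers":0.3},{"travel":[0,0.05,-0.3],"rot":[0,0,0],"fingers":0.3},{"travel":[0,0.05,-0.7],"rot":[0,0,0],"fingers":0.3},{"travel":[0,0.05,-1],"rot":[0,0,0],"fingers":0.3},{"travel":[0,0.05,-1],"rot":[0,0,0],"fingers":0.3}]'
python3 - <<'E'
from h import *
print(rel([.53,-.10,.24]))
E
```

```text
clock: 10.7
tcp_pos: [0.6405, 0.1508, 0.2432]
orientation: [0.005, -0.026, 1.0, 0.0]
wrist_force: [0.8, 0.3, 0.2]
finger_gap: 0.0555
grip_force: 0.0
[ 1.028 -2.04   0.015]
```

```bash
for i in 1 2; do python3 -m pendant '[{"travel":[0.17,-0.35,0],"rot":[0,0,0],"fingers":0.3},{"travel":[0.34,-0.7,0],"rot":[0,0,0],"fingers":0.3},{"travel":[0.5,-1,0],"rot":[0,0,0],"fingers":0.3},{"travel":[0.5,-1,0],"rot":[0,0,0],"fingers":0.3},{"travel":[0.5,-1,0],"rot":[0,0,0],"fingers":0.3}]'; done
python3 - <<'E'
from h import *
st=env.get_state(); im,d=env.read_camera("wrist"); cv2.imwrite("pics/w3.png",im); np.save("w3.npy",d); np.save("st3.npy",st,allow_pickle=True)
print(st["tcp_pos"],Rt(st).round(4).tolist(),np.abs(st["qvel"]).max())
v,u=np.mgrid[0:480,0:640]; P=at_d("wrist",np.c_[u.ravel(),v.ravel()],d.ravel(),st); z=P[:,2]
c=P[(abs(z-.071)<.002)&(P[:,1]<-.05)&(P[:,1]>-.2)&(abs(P[:,0]-.6)<.06)]; print("readout",cv2.minAreaRect(c[:,:2].astype(np.float32)*1000),len(c))
b=P[(abs(z-.056)<.003)&(P[:,1]<-.14)&(P[:,1]>-.25)&(abs(P[:,0]-.6)<.07)]; print("endblock",cv2.minAreaRect(b[:,:2].astype(np.float32)*1000),len(b))
k=P[(z>.072)&(z<.077)&(P[:,1]<-.05)&(P[:,1]>-.2)&(abs(P[:,0]-.585)<.03)]; print("keys",len(k),k.mean(0))
for t in ("button_top","pin","stand"):
    for r in env.outline_of("wrist",t)[:3]:
        Q=maskpts("wrist",r["mask"],d,st); print(t,r["conf"],r["xy"],len(Q),np.median(Q,0).round(4) if len(Q) else 0)
E
```

```text
clock: 11.2
tcp_pos: [0.5836, 0.0268, 0.2362]
orientation: [-0.0, -0.025, 1.0, 0.0]
wrist_force: [0.2, 0.3, 0.5]
finger_gap: 0.0559
grip_force: 0.0
clock: 11.7
tcp_pos: [0.5307, -0.095, 0.2363]
orientation: [0.0, -0.026, 1.0, 0.0]
wrist_force: [-0.0, -0.4, 0.1]
finger_gap: 0.0553
grip_force: 0.0
[ 0.53072122 -0.09502455  0.2363149 ] [[-0.9987, -0.0515, 0.0001], [-0.0515, 0.9987, 0.0007], [-0.0001, 0.0007, -1.0]] 0.031259477723222066
readout ((601.5821533203125, -119.72534942626953), (81.22314453125, 56.1370849609375), 3.94968318939209) 4360
endblock ((610.4407348632812, -156.20314025878906), (113.88086700439453, 31.76702117919922), 0.1753821223974228) 1484
keys 547 [ 0.59369812 -0.1188843   0.07284474]
pin 0.87 [87.8, 184.4] 1546 [ 0.509  -0.2874  0.0868]
pin 0.57 [48.9, 32.4] 2320 [ 0.4031 -0.2864  0.1077]
stand 0.84 [107.7, 63.3] 9386 [ 0.4103 -0.272   0.0742]
stand 0.39 [624.9, 337.6] 1926 [0.6602 0.2433 0.0315]
```

View pics/w3.png

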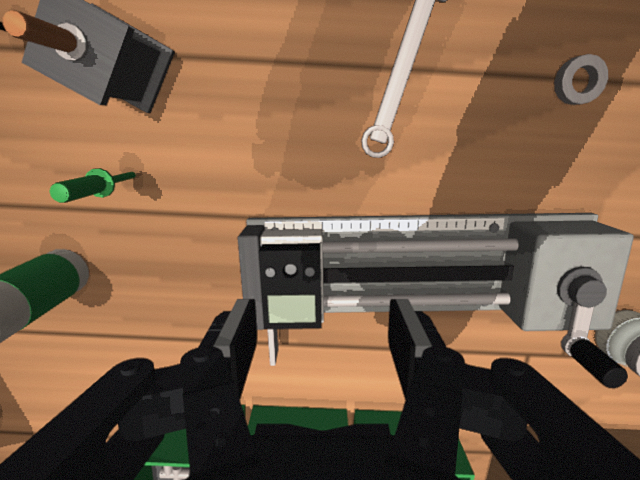

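The carriage sits against the end block (block at cols 240-262, readout 262-322). The crank points to the machine's +x, and the button is at about (291,269) between its keys. I check consistency within this one picture and get the pin position.

```bash
cat > m3.py <<'E'
from h import *
import sys
st=np.load("st3.npy",allow_pickle=True).item() if sys.argv[1]=="3" else None
d=np.load(f"w{sys.argv[1]}.npy"); im=cv2.imread(f"pics/w{sys.argv[1]}.png")
E
python3 - <<'E'
from h import *
st=np.load("st3.npy",allow_pickle=True).item(); d=np.load("w3.npy")
s2=dict(tcp_pos=np.array([0.52925632,0.10053931,0.24721781]),orientation=None)
v,u=np.mgrid[0:480,0:640]; uv=np.c_[u.ravel(),v.ravel()]
P=at_d("wrist",uv,d.ravel(),st); z=P[:,2]
g=P[(abs(z-.068)<.002)&(P[:,1]>.08)&(P[:,1]<.22)&(abs(P[:,0]-.58)<.08)]; r=cv2.minAreaRect(g[:,:2].astype(np.float32)*1000); print("gear",r,len(g))
c=P[(abs(z-.071)<.0015)&(P[:,1]<-.05)&(P[:,1]>-.2)&(abs(P[:,0]-.6)<.06)]; q=cv2.minAreaRect(c[:,:2].astype(np.float32)*1000); print("readout",q)
print("gear-readout dist (home 275)",np.hypot(*(np.array(r[0])-q[0])))
print("button px 290.5,269.5 at .066",at_z("wrist",[[290.5,269.5]],.066,st),"keys at .074",at_z("wrist",[[270.5,272],[310,271.5]],.074,st))
print("crank knob top px(612,372)@.133",at_z("wrist",[[612,372]],.133,st),"hub (587,291)@.088",at_z("wrist",[[587,291]],.088,st))
h=P[(z>.125)&(z<.137)&(np.hypot(P[:,0]-.4,P[:,1]+.285)<.04)]; print("pin top",h.mean(0),h.min(0),h.max(0),len(h))
s=P[(abs(z-.075)<.0025)&(np.hypot(P[:,0]-.4,P[:,1]+.285)<.07)]; print("stand",cv2.minAreaRect(s[:,:2].astype(np.float32)*1000),len(s))
# dark/bright circle check of button
im=cv2.imread("pics/w3.png"); cv2.imwrite("pics/c3.png",cv2.resize(im[220:330,230:340],None,fx=5,fy=5,interpolation=cv2.INTER_CUBIC))
E
```

```text
gear ((582.6275634765625, 148.92056274414062), (98.86443328857422, 90.58232879638672), 3.780134916305542) 6695
readout ((601.5834350585938, -119.72526550292969), (81.22320556640625, 56.1370849609375), 3.94968318939209)
gear-readout dist (home 275) 269.31376886819
button px 290.5,269.5 at .066 [[ 0.58188957 -0.12105042  0.066     ]] keys at .074 [[ 0.58207496 -0.1386117   0.074     ]
 [ 0.57976575 -0.10271992  0.074     ]]
crank knob top px(612,372)@.133 [[0.63198791 0.14812956 0.133     ]] hub (587,291)@.088 [[0.58048789 0.14450734 0.088     ]]
pin top [ 0.40232344 -0.2899135   0.12969825] [ 0.39379521 -0.29954254  0.12501351] [ 0.40970131 -0.28338394  0.13307185] 679
stand ((403.1953125, -290.2088317871094), (65.77300262451172, 64.49623107910156), 63.913455963134766) 5898
```

View pics/c3.png

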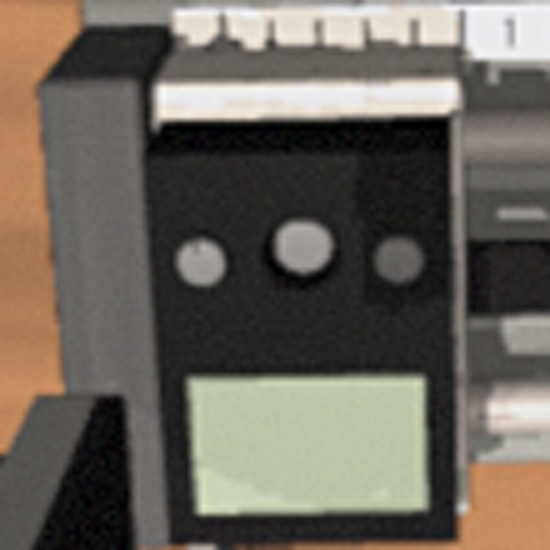

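Run:
```python
from h import *
st=np.load("st3.npy",allow_pickle=True).item(); im=cv2.imread("pics/w3.png"); d=np.load("w3.npy")
f=lambda zx,zy,z: at_z("wrist",[[230+zx/5,220+zy/5]],z,st)[0].round(4)
print("block L,R",f(55,250,.056),f(153,250,.056),"button",f(302,247,.066),"keys",f(201,262,.074),f(399,259,.074))
print("readout L,R top",f(158,250,.071),f(452,250,.071))
g=im[268:274,235:335].mean((0,2)); print(g.round().astype(int).tolist())
print([tuple((at_d("wrist",[[c,270]],[d[270,c]],st)[0]*1000).round().astype(int).tolist()) for c in range(236,330,3)])
# crank: arm points, knob
v,u=np.mgrid[0:480,0:640]; P=at_d("wrist",np.c_[u.ravel(),v.ravel()],d.ravel(),st); z=P[:,2]
near=np.hypot(P[:,0]-.583,P[:,1]-.149)<.08
k=P[near&(z>.1295)&(z<.14)]; print("knobtop",k.mean(0),k.min(0),k.max(0),len(k))
a=P[near&(z>.08)&(z<.09)]; print("arm/hub",[(x,a[abs(a[:,0]-x/1e3)<.003][:,1].mean().round(4)) for x in range(570,640,6)])
```

```text
block L,R [ 0.5888 -0.1693  0.056 ] [ 0.5878 -0.1504  0.056 ] button [ 0.5818 -0.1211  0.066 ] keys [ 0.5825 -0.1389  0.074 ] [ 0.5801 -0.1029  0.074 ]
readout L,R top [ 0.5817 -0.1472  0.071 ] [ 0.579  -0.0933  0.071 ]
[124, 122, 123, 124, 114, 91, 94, 102, 100, 99, 99, 105, 107, 106, 105, 104, 103, 102, 101, 102, 101, 103, 104, 102, 79, 40, 36, 37, 36, 36, 74, 122, 143, 141, 140, 154, 151, 145, 127, 89, 38, 32, 38, 38, 36, 40, 38, 27, 11, 24, 80, 126, 144, 152, 152, 152, 153, 152, 149, 137, 105, 52, 24, 33, 38, 39, 40, 34, 23, 32, 62, 88, 95, 94, 95, 97, 95, 92, 77, 49, 25, 23, 25, 24, 24, 61, 114, 117, 44, 18, 22, 23, 27, 34, 34, 35, 33, 33, 34, 33]
[(612, -187, 0), (612, -184, 0), (589, -168, 55), (589, -165, 56), (588, -163, 56), (588, -160, 56), (455, -99, 387), (588, -154, 57), (582, -149, 71), (582, -146, 71), (580, -143, 74), (580, -140, 73), (580, -137, 75), (581, -135, 72), (581, -132, 71), (581, -129, 71), (583, -127, 64), (583, -124, 66), (582, -121, 66), (582, -119, 67), (455, -99, 387), (580, -113, 71), (580, -110, 70), (580, -107, 71), (578, -105, 74), (578, -102, 75), (579, -99, 73), (580, -96, 70), (579, -94, 71), (593, -90, 36), (592, -87, 36), (593, -84, 34)]
knobtop [0.63658736 0.15090087 0.13262769] [0.62729314 0.14156604 0.12950323] [0.64841352 0.16420609 0.13483878] 498
arm/hub [(570, np.float64(0.1469)), (576, np.float64(0.1459)), (582, np.float64(0.1462)), (588, np.float64(0.1469)), (594, np.float64(0.1471)), (600, np.float64(0.1486)), (606, np.float64(0.1488)), (612, np.float64(0.149)), (618, np.float64(0.1494)), (624, np.float64(0.1503)), (630, np.float64(0.1486)), (636, np.float64(0.1431))]
```

The carriage is home: button to block edge is 29 mm (30 expected) and the crank arm is along +x within about 1 deg. Now I go above the pin stand.

```bash
for i in 1 2; do python3 -m pendant '[{"travel":[0.2,-0.27,0],"rot":[0,0,0],"fingers":0.3},{"travel":[0.4,-0.54,0],"rot":[0,0,0],"fingers":0.3},{"travel":[0.57,-0.78,0.05],"rot":[0,0,0],"fingers":0.3},{"travel":[0.57,-0.78,0.05],"rot":[0,0,0],"fingers":0.3},{"travel":[0.57,-0.78,0.05],"rot":[0,0,0],"fingers":0.3}]'; done
python3 - <<'E'
from h import *
st=env.get_state(); im,d=env.read_camera("wrist"); cv2.imwrite("pics/w4.png",im); np.save("w4.npy",d)
print(st["tcp_pos"],Rt(st).round(4).tolist(),np.abs(st["qvel"]).max())
v,u=np.mgrid[0:480,0:640]; P=at_d("wrist",np.c_[u.ravel(),v.ravel()],d.ravel(),st); z=P[:,2]
near=np.hypot(P[:,0]-.4,P[:,1]+.29)<.04
h=P[near&(z>.126)&(z<.137)]; print("top",h.mean(0),h.min(0),h.max(0),len(h))
for a in (.085,.095,.105,.115): 
    q=P[near&(abs(z-a)<.003)]; print(a,q.mean(0).round(4),np.ptp(q,0).round(4),len(q))
c=P[near&(abs(z-.079)<.0015)]; print("collar",c.min(0),c.max(0),len(c))
s=P[(abs(z-.075)<.0025)&(np.hypot(P[:,0]-.4,P[:,1]+.29)<.07)]; print("stand",cv2.minAreaRect(s[:,:2].astype(np.float32)*1000),len(s))
c=P[(abs(z-.071)<.0015)&(P[:,1]<-.05)&(P[:,1]>-.2)&(abs(P[:,0]-.6)<.06)]; print(len(c))
print(rel([.402,-.29,.108]))
E
```

```text
clock: 12.4
tcp_pos: [0.4673, -0.1917, 0.2305]
orientation: [0.0, -0.026, 1.0, 0.0]
wrist_force: [-0.4, -0.3, -0.4]
finger_gap: 0.0554
grip_force: 0.0
clock: 12.9
tcp_pos: [0.4043, -0.2885, 0.2245]
orientation: [0.0, -0.026, 1.0, 0.0]
wrist_force: [0.3, -0.0, 0.3]
finger_gap: 0.0554
grip_force: 0.0
[ 0.40432273 -0.28846595  0.22451369] [[-0.9986, -0.0529, 0.0002], [-0.0529, 0.9986, 0.0008], [-0.0003, 0.0008, -1.0]] 0.025560426677454357
top [ 0.4010178  -0.29180357  0.13041373] [ 0.39417153 -0.29917188  0.12622156] [ 0.40914223 -0.284367    0.13284061] 390
0.085 [ 0.396  -0.291   0.0849] [0.0073 0.0147 0.0056] 30
0.095 [ 0.3959 -0.292   0.0949] [0.0087 0.0157 0.0057] 34
0.105 [ 0.3958 -0.2918  0.1052] [0.0071 0.0152 0.006 ] 39
0.115 [ 0.3959 -0.2916  0.1154] [0.008  0.0153 0.0059] 43
collar [ 0.38899653 -0.30450041  0.07752364] [ 0.42571709 -0.27641676  0.08049961] 318
stand ((403.26220703125, -290.0834655761719), (64.26947021484375, 64.48242950439453), 63.59404754638672) 4726
368
[ 0.023 -0.015  0.972]
```

View pics/w4.png

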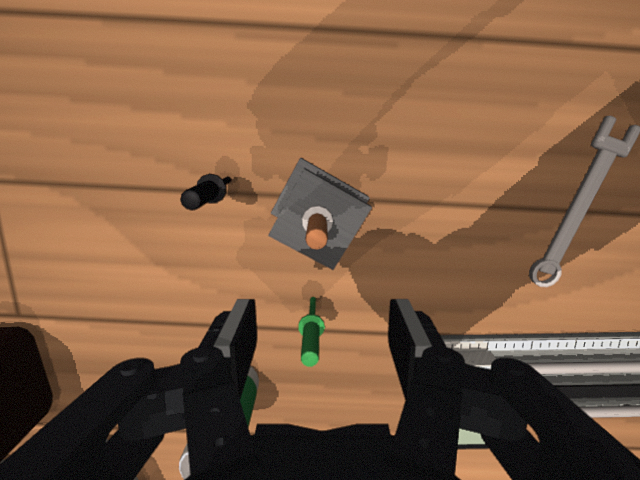

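The wrist view shows the pin handle top at (316,238), standing in the stand and clear of the black (190,198) and green (311,345) look-alikes. It is a straight descent and grasp.

```bash
python3 -m pendant '[{"travel":[0.024,-0.029,0.3],"rot":[0,0,0],"fingers":0.3},{"travel":[0.024,-0.029,0.6],"rot":[0,0,0],"fingers":0.3},{"travel":[0.024,-0.029,0.85],"rot":[0,0,0],"fingers":0.3},{"travel":[0.024,-0.029,0.97],"rot":[0,0,0],"fingers":0.3},{"travel":[0.024,-0.029,0.97],"rot":[0,0,0],"fingers":0.3},{"travel":[0.024,-0.029,0.97],"rot":[0,0,0],"fingers":-1},{"travel":[0.024,-0.029,0.97],"rot":[0,0,0],"fingers":-1},{"travel":[0.024,-0.029,0.97],"rot":[0,0,0],"fingers":-1},{"travel":[0.024,-0.029,0.97],"rot":[0,0,0],"fingers":-1},{"travel":[0.024,-0.029,0.97],"rot":[0,0,0],"fingers":-1}]' 60; python3 -c "
from h import *
s=env.get_state();print(s['tcp_pos'],s['wrist_force'])"
```

```text
clock: 13.95
tcp_pos: [0.4019, -0.2932, 0.1097]
orientation: [0.001, -0.026, 1.0, -0.001]
wrist_force: [0.2, 0.7, 6.1]
finger_gap: 0.013
grip_force: 58.5
[ 0.40194682 -0.29317971  0.10974961] [0.20717126 0.73156272 6.0907038 ]
```

```bash
python3 -m pendant '[{"travel":[0,0,-0.15],"rot":[0,0,0],"fingers":-1},{"travel":[0,0,-0.4],"rot":[0,0,0],"fingers":-1},{"travel":[0,0,-0.7],"rot":[0,0,0],"fingers":-1},{"travel":[0,0,-0.95],"rot":[0,0,0],"fingers":-1},{"travel":[0,0,-0.95],"rot":[0,0,0],"fingers":-1},{"travel":[0,0,-0.95],"rot":[0,0,0],"fingers":-1}]'
python3 -m pendant '[{"travel":[-0.2,0.17,0],"rot":[0,0,0],"fingers":-1},{"travel":[-0.5,0.43,0],"rot":[0,0,0],"fingers":-1},{"travel":[-0.786,0.676,0],"rot":[0,0,0],"fingers":-1}]'
python3 -m pendant '[{"travel":[-0.3,0.26,0],"rot":[0,0,0],"fingers":-1},{"travel":[-0.6,0.52,0],"rot":[0,0,0],"fingers":-1},{"travel":[-0.786,0.676,0],"rot":[0,0,0],"fingers":-1},{"travel":[-0.786,0.676,0],"rot":[0,0,0],"fingers":-1},{"travel":[-0.786,0.676,0],"rot":[0,0,0],"fingers":-1},{"travel":[-0.786,0.676,0],"rot":[0,0,0],"fingers":-1},{"travel":[-0.786,0.676,0],"rot":[0,0,0],"fingers":-1}]'
python3 - <<'E'
from h import *
st=env.get_state(); im,d=env.read_camera("wrist"); cv2.imwrite("pics/w5.png",im); np.save("w5.npy",d); np.save("st5.npy",st,allow_pickle=True)
print(st["tcp_pos"],Rt(st).round(4).tolist(),np.abs(st["qvel"]).max())
for n in ("top","side"): 
    a,b=env.read_camera(n); cv2.imwrite(f"pics/{n}5.png",a); np.save(f"{n}5.npy",b)
print("tip expected px",proj("wrist",[st["tcp_pos"]+Rt(st)@[0,0,.0927]],st),"button",proj("wrist",[[.5818,-.1211,.066]],st))
E
```

```text
clock: 14.55
tcp_pos: [0.4013, -0.2933, 0.223]
orientation: [0.001, -0.026, 1.0, -0.001]
wrist_force: [-0.6, -0.2, -1.1]
finger_gap: 0.0132
grip_force: 58.6
clock: 14.85
tcp_pos: [0.4908, -0.2058, 0.2207]
orientation: [-0.001, -0.025, 1.0, 0.001]
wrist_force: [-0.4, -0.6, -0.1]
finger_gap: 0.0133
grip_force: 58.6
clock: 15.55
tcp_pos: [0.5798, -0.1218, 0.2219]
orientation: [-0.0, -0.025, 1.0, 0.0]
wrist_force: [-0.5, -0.8, 0.2]
finger_gap: 0.013
grip_force: 58.6
[ 0.5798082  -0.12179976  0.22191939] [[-0.9987, -0.0506, -0.0008], [-0.0506, 0.9987, 0.0002], [0.0008, 0.0002, -1.0]] 0.006108738111774124
tip expected px [[321.15364491 243.47134185]] button [[321.94744627 223.76091616]]
```

View pics/w5.png

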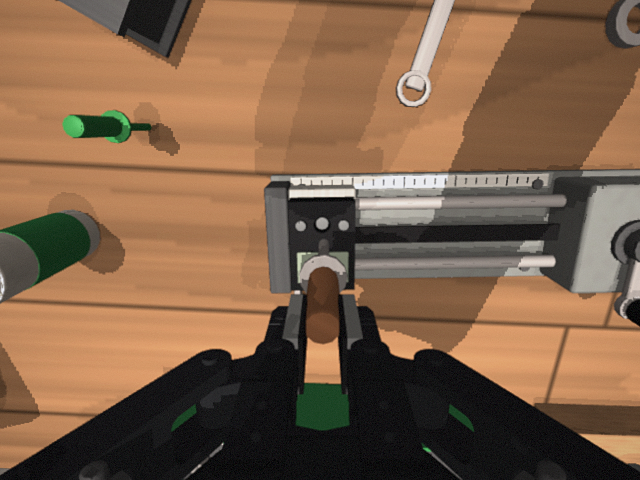

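The tip shows at about (323,243) and the button at (322,224), as projected. Now the two centres by the numbers.

```bash
cat > bt.py <<'E'
from h import *
import sys
def look(tag,st,im,d,zb=.066):
    P0=proj("wrist",[[.5818,-.1211,zb]],st)[0]; x,y=int(P0[0]),int(P0[1]); w=7
    g=im[y-w:y+w+1,x-w:x+w+1].mean(2); print(g.round().astype(int)); 
    ys,xs=np.nonzero(g>95); lab=cv2.connectedComponentsWithStats((g>95).astype(np.uint8))
    for s,c in zip(lab[2][1:],lab[3][1:]): print("blob",s[4],s[:4],at_z("wrist",[[c[0]+x-w,c[1]+y-w]],zb,st)[0].round(4))
    v,u=np.mgrid[0:480,0:640]; P=at_d("wrist",np.c_[u.ravel(),v.ravel()],d.ravel(),st); z=P[:,2]
    t=st["tcp_pos"]; T=(P-t)@Rt(st); n=np.hypot(T[:,0],T[:,1])<.012
    for a in (.06,.07,.075,.08,.085,.09):
        q=T[n&(abs(T[:,2]-a)<.003)]; 
        if len(q): print("shank",a,q.mean(0).round(4),q.min(0).round(4),q.max(0).round(4),len(q))
if __name__=="__main__":
    look("5",np.load("st5.npy",allow_pickle=True).item(),cv2.imread("pics/w5.png"),np.load("w5.npy"))
E
python3 bt.py
```

```text
[[ 25  33  33  32  31  26  29  35  32  33  29  29  28  29  29]
 [ 34  34  35  24  25  62  90 103 105  91  71  43  27  27  34]
 [ 27  33  24  37  82 129 157 170 172 158 137 105  64  25  28]
 [ 35  24  44  91 141 174 173 172 172 172 168 157 120  63  33]
 [ 35  24  82 148 173 175 168 165 167 168 167 171 153 109  38]
 [ 28  40 112 169 168 170 168 164 166 162 165 166 166 138  57]
 [ 21  49 124 170 166 164 164 164 161 163 160 163 164 146  85]
 [  9  51 126 168 164 162 163 163 163 160 161 160 161 148  87]
 [  8  46 120 168 162 162 161 161 161 158 158 161 162 138  62]
 [  5  28 105 161 164 160 160 157 161 157 156 161 161 136  47]
 [ 14  17  84 143 163 164 161 158 158 156 159 160 151 113  30]
 [ 20  10  37  94 145 159 162 162 157 161 159 150 113  49  10]
 [ 34  10   4  30  87 133 141 149 150 144 137 113  49  11   8]
 [ 37  21   9   0  18  42  65  91  92  68  47  27  15  11  19]
 [ 40  36  22  10   4  12   7  19  17  14   3   6   9  31  35]]
blob 116 [ 2  1 12 12] [ 0.581  -0.1213  0.066 ]
shank 0.06 [0.0034 0.0013 0.0626] [ 0.0033 -0.      0.0622] [0.0035 0.003  0.0628] 5
shank 0.07 [0.0026 0.0017 0.0703] [ 0.0004 -0.0013  0.0675] [0.0038 0.005  0.0728] 30
shank 0.075 [0.0027 0.0019 0.0752] [ 0.0001 -0.0014  0.0725] [0.0038 0.0051 0.0777] 31
shank 0.08 [0.003  0.0018 0.0796] [ 0.0016 -0.0014  0.077 ] [0.0038 0.0046 0.0829] 29
shank 0.085 [0.0029 0.0018 0.0851] [ 0.0012 -0.0014  0.0821] [0.0037 0.0046 0.0879] 26
shank 0.09 [0.0028 0.0016 0.0895] [ 0.001  -0.0015  0.0873] [0.0037 0.0047 0.0926] 21
```

```bash
python3 -m pendant '[{"travel":[-0.013,-0.011,0.15],"rot":[0,0,0],"fingers":-1},{"travel":[-0.013,-0.011,0.3],"rot":[0,0,0],"fingers":-1},{"travel":[-0.013,-0.011,0.41],"rot":[0,0,0],"fingers":-1},{"travel":[-0.013,-0.011,0.41],"rot":[0,0,0],"fingers":-1},{"travel":[-0.013,-0.011,0.41],"rot":[0,0,0],"fingers":-1},{"travel":[-0.013,-0.011,0.41],"rot":[0,0,0],"fingers":-1}]'
python3 - <<'E'
from h import *; import bt
st=env.get_state(); im,d=env.read_camera("wrist"); print(st["tcp_pos"],Rt(st).round(4).tolist()); bt.look("6",st,im,d)
p=proj("wrist",[[.5818,-.1211,.07]],st)[0].astype(int); print(p)
cv2.imwrite("pics/c6.png",cv2.resize(im[p[1]-45:p[1]+45,p[0]-50:p[0]+50],None,fx=6,fy=6,interpolation=cv2.INTER_CUBIC))
E
```

```text
clock: 16.3
tcp_pos: [0.5829, -0.1225, 0.1741]
orientation: [0.001, -0.026, 1.0, -0.0]
wrist_force: [0.2, -0.1, -0.3]
finger_gap: 0.0127
grip_force: 58.6
[ 0.58292294 -0.12247208  0.17413999] [[-0.9986, -0.0521, 0.0017], [-0.0521, 0.9986, -0.0005], [-0.0017, -0.0006, -1.0]]
[[ 28  28  28  56  78  84  97  94  92  85  73  45  25  23  32]
 [ 24  24  57 107 137 145 151 148 144 139 127  90  49  24  26]
 [ 28  60 107 142 144 142 145 145 142 142 143 130  95  58  24]
 [ 55 103 139 146 142 144 140 137 137 139 140 142 131  97  37]
 [ 81 131 143 141 140 137 137 141 137 136 137 140 141 118  60]
 [ 94 140 141 143 138 141 138 139 136 137 135 134 136 124  79]
 [ 99 144 140 136 139 136 136 137 136 136 134 136 142 126  89]
 [ 98 143 139 138 136 135 138 135 136 137 137 138 134 133  97]
 [ 91 137 140 135 137 134 134 133 119 120 122 119 123 115  84]
 [ 82 130 139 132 136 135 133 117  74  69  70  73  74  67  37]
 [ 57 113 135 137 133 134 130 112  70  67  67  68  66  48  21]
 [ 22  78 120 136 132 123 111  96  75  70  72  70  59  32  15]
 [  4  21  68 114 113  94  81  79  80  77  79  69  40   3   2]
 [  4   0  20  56  82  81  81  81  76  78  72  61  38  14   8]
 [ 14  14  26  59  82  85  84  85  81  76  74  67  45  10  18]]
blob 122 [ 0  0 15 13] [ 0.5805 -0.1218  0.066 ]
shank 0.06 [0.0035 0.0013 0.0623] [ 0.0033 -0.      0.0619] [0.0036 0.003  0.0628] 5
shank 0.07 [0.0026 0.0018 0.0702] [ 0.0003 -0.0013  0.068 ] [0.004  0.005  0.0729] 30
shank 0.075 [0.0027 0.0018 0.075 ] [ 0.0005 -0.0014  0.0721] [0.0037 0.0051 0.0778] 31
shank 0.08 [0.0029 0.0016 0.0802] [ 0.0016 -0.0014  0.0771] [0.0038 0.0045 0.0828] 31
shank 0.085 [0.003  0.0018 0.085 ] [ 0.0014 -0.0014  0.0822] [0.0039 0.0046 0.0878] 26
shank 0.09 [0.0027 0.0015 0.0895] [ 0.0009 -0.0015  0.087 ] [0.0038 0.0047 0.0925] 20
[323 237]
```

View pics/c6.png

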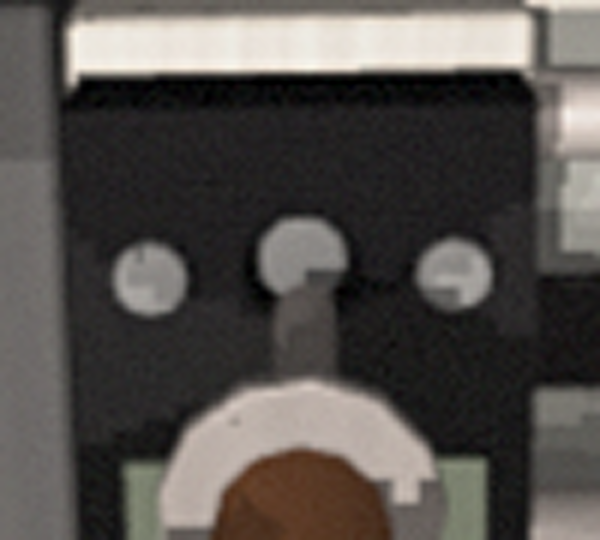

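The crop (x6) shows the button disc centred near (302,258), between keys at (150,278) and (454,274). The shank comes down at (305,300), with its tip just above the disc. Now the disc centre in world coordinates.

Run:
```python
from h import *
st=env.get_state(); print(st["tcp_pos"])
for c in ([302,256],[302,260]): print(at_z("wrist",[[273+c[0]/6-.4,192+c[1]/6-.4]],.066,st)[0].round(4))
t=st["tcp_pos"]+Rt(st)@[.0002,.0016,.0927]; print("tip",t)
q=proj("wrist",[t],st)[0]; print("tip px in crop",(q-[273,192])*6)
for z in (.0813,.0713,.063): print(z,"tip if vertical px",(proj("wrist",[[t[0],t[1],z]],st)[0]-[273,192])*6)
print("keys mid",at_z("wrist",[[273+150/6-.4,192+278/6-.4],[273+454/6-.4,192+274/6-.4]],.074,st).round(4))
```

```text
[ 0.58300189 -0.12243671  0.17417474]
[ 0.581  -0.1213  0.066 ]
[ 0.5815 -0.1213  0.066 ]
tip [ 0.58289113 -0.12090136  0.0814735 ]
tip px in crop [302.82722798 307.15345427]
0.0813 tip if vertical px [302.82180554 306.70095695]
0.0713 tip if vertical px [302.52072411 281.57691105]
0.063 tip if vertical px [302.28682424 262.06016345]
keys mid [[ 0.5823 -0.1393  0.074 ]
 [ 0.5799 -0.1034  0.074 ]]
```

```bash
python3 -m pendant '[{"travel":[0.013,-0.004,0],"rot":[0,0,0],"fingers":-1},{"travel":[0.013,-0.004,0.04],"rot":[0,0,0],"fingers":-1},{"travel":[0.013,-0.004,0.08],"rot":[0,0,0],"fingers":-1},{"travel":[0.013,-0.004,0.105],"rot":[0,0,0],"fingers":-1},{"travel":[0.013,-0.004,0.105],"rot":[0,0,0],"fingers":-1},{"travel":[0.013,-0.004,0.105],"rot":[0,0,0],"fingers":-1}]'
python3 -m pendant '[{"travel":[0,0,0.02],"rot":[0,0,0],"fingers":-1},{"travel":[0,0,0.03],"rot":[0,0,0],"fingers":-1},{"travel":[0,0,0.03],"rot":[0,0,0],"fingers":-1}]'
```

```text
clock: 16.95
tcp_pos: [0.5808, -0.1225, 0.1601]
orientation: [-0.0, -0.026, 1.0, 0.0]
wrist_force: [-0.2, -0.1, -0.2]
finger_gap: 0.0129
grip_force: 58.6
clock: 17.25
tcp_pos: [0.5812, -0.1227, 0.1571]
orientation: [0.0, -0.026, 1.0, -0.0]
wrist_force: [-1.0, 0.3, 2.2]
finger_gap: 0.0131
grip_force: 58.7
```

```bash
python3 -m pendant '[{"travel":[0,0,0.01],"rot":[0,0,0],"fingers":-1},{"travel":[0,0,0.02],"rot":[0,0,0],"fingers":-1},{"travel":[0,0,0.02],"rot":[0,0,0],"fingers":-1}]'
python3 -m pendant '[{"travel":[0,0,0.012],"rot":[0,0,0],"fingers":-1},{"travel":[0,0,0.025],"rot":[0,0,0],"fingers":-1},{"travel":[0,0,0.025],"rot":[0,0,0],"fingers":-1}]'
```

```text
clock: 17.55
tcp_pos: [0.5812, -0.1227, 0.1547]
orientation: [0.0, -0.026, 1.0, -0.0]
wrist_force: [0.5, 0.1, 3.3]
finger_gap: 0.0131
grip_force: 58.8
clock: 17.85
tcp_pos: [0.5828, -0.1231, 0.1542]
orientation: [0.003, -0.026, 1.0, -0.001]
wrist_force: [0.3, 0.6, 13.6]
finger_gap: 0.0133
grip_force: 60.0
```

The button bottomed out (force step from 3.3 to 13.6 N, tip at about 61.5 mm). I lift straight out and return to the stand.

```bash
python3 -m pendant '[{"travel":[0,0,0],"rot":[0,0,0],"fingers":-1},{"travel":[0,0,-0.1],"rot":[0,0,0],"fingers":-1},{"travel":[0,0,-0.25],"rot":[0,0,0],"fingers":-1},{"travel":[0,0,-0.5],"rot":[0,0,0],"fingers":-1},{"travel":[0,0,-0.63],"rot":[0,0,0],"fingers":-1},{"travel":[0,0,-0.63],"rot":[0,0,0],"fingers":-1},{"travel":[0,0,-0.63],"rot":[0,0,0],"fingers":-1}]'
python3 - <<'E'
from h import *; import bt
st=env.get_state(); im,d=env.read_camera("wrist"); print(st["tcp_pos"],Rt(st).round(4).tolist()); bt.look("7",st,im,d)
print(rel([.4025,-.2927,st["tcp_pos"][2]],st))
E
```

```text
clock: 18.55
tcp_pos: [0.5806, -0.1226, 0.2262]
orientation: [-0.0, -0.026, 1.0, 0.0]
wrist_force: [-0.2, 0.7, -0.5]
finger_gap: 0.0125
grip_force: 58.6
[ 0.58063245 -0.12256405  0.22622929] [[-0.9986, -0.0524, -0.0008], [-0.0524, 0.9986, 0.0004], [0.0008, 0.0004, -1.0]]
[[ 37  32  29  31  27  33  33  33  35  27  26  26  25  34  31]
 [ 34  31  23  27  33  62  91 103 103  89  69  42  23  29  24]
 [ 32  34  25  45  85 132 154 170 170 158 134 100  51  28  29]
 [ 33  26  54 100 143 171 173 171 171 171 169 153 106  54  32]
 [ 33  26  96 155 174 172 171 168 165 167 167 165 148 102  33]
 [ 26  38 116 172 169 169 165 165 166 161 164 164 158 122  41]
 [ 20  54 122 170 168 164 165 164 162 161 162 163 165 136  57]
 [ 10  58 131 167 165 163 162 161 161 161 160 160 163 141  72]
 [  9  49 121 166 164 161 161 161 163 156 161 158 161 134  53]
 [ 10  28 108 162 164 161 160 158 156 154 160 159 159 121  36]
 [  4  18  83 140 163 162 158 159 157 160 159 159 143  96  23]
 [ 25  13  29  89 144 162 163 162 160 160 156 138  96  36   7]
 [ 35  16   2  24  86 130 140 143 146 138 125  89  33   7  15]
 [ 38  21  12   1  23  33  44  62  77  60  38  20   5  18  31]
 [ 39  35  29  12   5   8   0  16  18   5   3   6  23  19  37]]
blob 117 [ 2  1 12 12] [ 0.5811 -0.1213  0.066 ]
shank 0.06 [0.0035 0.0015 0.0622] [ 0.0033 -0.      0.0615] [0.0037 0.003  0.0628] 6
shank 0.07 [0.0028 0.0017 0.0702] [ 0.0003 -0.0013  0.0674] [0.0037 0.005  0.0729] 33
shank 0.075 [0.0027 0.0019 0.0745] [ 0.0004 -0.0014  0.0721] [0.0038 0.0051 0.0774] 30
shank 0.08 [0.0029 0.0017 0.08  ] [ 0.0013 -0.0014  0.0774] [0.0038 0.0045 0.083 ] 24
shank 0.085 [0.0029 0.0015 0.0848] [ 0.0013 -0.0014  0.0821] [0.0036 0.0046 0.0877] 26
shank 0.09 [0.0028 0.0016 0.0893] [ 0.001  -0.0015  0.087 ] [0.0039 0.0047 0.0918] 22
[ 1.557e+00 -1.338e+00  1.000e-03]
```

```bash
for i in 1 2; do python3 -m pendant '[{"travel":[0.25,-0.215,0],"rot":[0,0,0],"fingers":-1},{"travel":[0.5,-0.43,0],"rot":[0,0,0],"fingers":-1},{"travel":[0.778,-0.669,0],"rot":[0,0,0],"fingers":-1},{"travel":[0.778,-0.669,0],"rot":[0,0,0],"fingers":-1},{"travel":[0.778,-0.669,0],"rot":[0,0,0],"fingers":-1}]'; done
python3 -m pendant '[{"travel":[0,0,0],"rot":[0,0,0],"fingers":-1},{"travel":[0,0,0],"rot":[0,0,0],"fingers":-1}]'
python3 - <<'E'
from h import *
st=env.get_state(); im,d=env.read_camera("wrist"); print(st["tcp_pos"],Rt(st).round(4).tolist())
print(rel([.4025,-.2927,.170],st),rel([.4025,-.2927,.1107],st))
v,u=np.mgrid[0:480,0:640]; P=at_d("wrist",np.c_[u.ravel(),v.ravel()],d.ravel(),st); z=P[:,2]
s=P[(abs(z-.075)<.0025)&(np.hypot(P[:,0]-.4,P[:,1]+.29)<.07)]; print("stand",cv2.minAreaRect(s[:,:2].astype(np.float32)*1000),len(s))
E
```

```text
clock: 19.1
tcp_pos: [0.4906, -0.208, 0.2257]
orientation: [-0.001, -0.025, 1.0, 0.001]
wrist_force: [0.1, 0.6, -0.1]
finger_gap: 0.0129
grip_force: 58.6
clock: 19.6
tcp_pos: [0.4029, -0.2926, 0.2263]
orientation: [-0.0, -0.026, 1.0, 0.001]
wrist_force: [-0.4, -0.1, -2.0]
finger_gap: 0.0127
grip_force: 58.7
clock: 19.8
tcp_pos: [0.4038, -0.2917, 0.2267]
orientation: [-0.0, -0.027, 1.0, 0.0]
wrist_force: [-0.0, 0.2, -0.0]
finger_gap: 0.0133
grip_force: 58.7
[ 0.40384616 -0.29166686  0.22668712] [[-0.9985, -0.0548, -0.0001], [-0.0548, 0.9985, 0.0006], [0.0, 0.0006, -1.0]]
[ 0.012 -0.008  0.472] [ 0.012 -0.009  0.967]
stand ((403.152587890625, -290.09271240234375), (64.17684936523438, 64.33514404296875), 63.561397552490234) 4961
```

```bash
python3 -m pendant '[{"travel":[0.01,-0.007,0.2],"rot":[0,0,0],"fingers":-1},{"travel":[0.01,-0.007,0.4],"rot":[0,0,0],"fingers":-1},{"travel":[0.01,-0.007,0.5],"rot":[0,0,0],"fingers":-1},{"travel":[0.01,-0.007,0.55],"rot":[0,0,0],"fingers":-1},{"travel":[0.01,-0.007,0.55],"rot":[0,0,0],"fingers":-1}]'
python3 -m pendant '[{"travel":[0,0,0.1],"rot":[0,0,0],"fingers":-1},{"travel":[0,0,0.25],"rot":[0,0,0],"fingers":-1},{"travel":[0,0,0.36],"rot":[0,0,0],"fingers":-1},{"travel":[0,0,0.38],"rot":[0,0,0],"fingers":-1},{"travel":[0,0,0.38],"rot":[0,0,0],"fingers":-1}]'
```

```text
clock: 20.35
tcp_pos: [0.4018, -0.2931, 0.1606]
orientation: [-0.0, -0.027, 1.0, 0.0]
wrist_force: [0.4, 1.1, -0.5]
finger_gap: 0.0131
grip_force: 58.7
clock: 20.85
tcp_pos: [0.4017, -0.2937, 0.1153]
orientation: [-0.0, -0.026, 1.0, 0.0]
wrist_force: [0.1, 0.1, -0.5]
finger_gap: 0.0125
grip_force: 58.7
```

In the hole with no force. I lower the last few mm.

```bash
python3 -m pendant '[{"travel":[0,0,0.02],"rot":[0,0,0],"fingers":-1},{"travel":[0,0,0.045],"rot":[0,0,0],"fingers":-1},{"travel":[0,0,0.045],"rot":[0,0,0],"fingers":-1}]'
```

```text
clock: 21.15
tcp_pos: [0.4018, -0.2937, 0.11]
orientation: [0.0, -0.026, 1.0, -0.0]
wrist_force: [-0.1, -0.2, -0.9]
finger_gap: 0.0131
grip_force: 58.7
```

```bash
python3 -m pendant '[{"travel":[0,0,0.008],"rot":[0,0,0],"fingers":-1},{"travel":[0,0,0.008],"rot":[0,0,0],"fingers":-1}]'; python3 -m pendant '[{"travel":[0,0,0.006],"rot":[0,0,0],"fingers":-1},{"travel":[0,0,0.006],"rot":[0,0,0],"fingers":-1}]'
```

```text
clock: 21.35
tcp_pos: [0.402, -0.2938, 0.1098]
orientation: [0.0, -0.026, 1.0, -0.0]
wrist_force: [-0.9, 1.8, 3.9]
finger_gap: 0.0133
grip_force: 59.3
clock: 21.55
tcp_pos: [0.4021, -0.2938, 0.1097]
orientation: [0.001, -0.026, 1.0, -0.0]
wrist_force: [-2.1, 3.5, 9.6]
finger_gap: 0.013
grip_force: 59.7
```

The collar is seated (force rises at the original height). I open slowly and rise.

```bash
python3 -m pendant '[{"travel":[0,0,-0.01],"rot":[0,0,0],"fingers":-0.5},{"travel":[0,0,-0.01],"rot":[0,0,0],"fingers":-0.2},{"travel":[0,0,-0.01],"rot":[0,0,0],"fingers":0.1},{"travel":[0,0,-0.01],"rot":[0,0,0],"fingers":0.3},{"travel":[0,0,-0.01],"rot":[0,0,0],"fingers":0.3},{"travel":[0,0,-0.15],"rot":[0,0,0],"fingers":0.3},{"travel":[0,0,-0.4],"rot":[0,0,0],"fingers":0.3},{"travel":[0,0,-0.7],"rot":[0,0,0],"fingers":0.3},{"travel":[0,0,-1],"rot":[0,0,0],"fingers":0.3},{"travel":[0,0,-1],"rot":[0,0,0],"fingers":0.3}]'
python3 -m pendant '[{"travel":[0,0,-0.1],"rot":[0,0,0],"fingers":0.3},{"travel":[0,0,-0.1],"rot":[0,0,0],"fingers":0.3},{"travel":[0,0,-0.1],"rot":[0,0,0],"fingers":0.3}]'
python3 - <<'E'
from h import *
st=env.get_state(); im,d=env.read_camera("wrist"); print(st["tcp_pos"],st["wrist_force"])
v,u=np.mgrid[0:480,0:640]; P=at_d("wrist",np.c_[u.ravel(),v.ravel()],d.ravel(),st); z=P[:,2]
near=np.hypot(P[:,0]-.4,P[:,1]+.29)<.04
h=P[near&(z>.126)&(z<.14)]; print("top",h.mean(0),h.max(0),len(h))
for a in (.085,.095,.105,.115): 
    q=P[near&(abs(z-a)<.003)]; print(a,q.mean(0).round(4),len(q))
im,d=env.read_camera("top"); d0=np.load("top0.npy"); im0=cv2.imread("pics/top0.png")
D=(np.abs(im.astype(int)-im0).max(2)>60).astype(np.uint8); n,l,s,c=cv2.connectedComponentsWithStats(D)
print([(s[i][:5].tolist()) for i in range(1,n) if s[i][4]>25])
E
```

```text
clock: 22.55
tcp_pos: [0.4037, -0.2957, 0.2332]
orientation: [0.003, -0.026, 1.0, -0.003]
wrist_force: [1.0, 0.1, 0.3]
finger_gap: 0.0555
grip_force: 0.0
clock: 22.85
tcp_pos: [0.4014, -0.2934, 0.2395]
orientation: [-0.0, -0.026, 1.0, 0.001]
wrist_force: [-0.3, -0.8, -0.6]
finger_gap: 0.0556
grip_force: 0.0
[ 0.40141347 -0.29339182  0.23948618] [-0.33818149 -0.77505428 -0.5859757 ]
top [ 0.40095571 -0.29250748  0.13039558] [ 0.40943805 -0.28453511  0.13286351] 348
0.085 [ 0.3962 -0.2929  0.0851] 29
0.095 [ 0.3956 -0.2932  0.095 ] 31
0.105 [ 0.396  -0.2926  0.1051] 32
0.115 [ 0.3959 -0.2928  0.1148] 37
[[335, 184, 44, 41, 679], [252, 191, 14, 14, 135], [239, 197, 13, 13, 116], [332, 220, 269, 260, 28267], [336, 225, 54, 19, 491], [212, 245, 220, 116, 9621], [45, 294, 273, 186, 19620], [205, 320, 6, 32, 111], [6, 341, 120, 139, 5620], [301, 397, 31, 20, 183], [0, 406, 88, 74, 2803], [307, 416, 30, 11, 138], [283, 453, 64, 27, 293], [292, 466, 49, 14, 432]]
```

The pin hangs upright at its original place and height, the button read as released, and the carriage is home.

```bash
python3 -c "
from workcell import env
print(env.hand_in())"
```

```text
the job is handed in; nothing more can be done
None
```

I handed the job in at about 23 s: the carriage was cranked home to its stop, the zero button was pressed to the bottom and read as released, and the pin hangs back in its stand; the verdict was not shown to me.

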